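# Space the printing block in its proofing frame and press the proof

## Robot

A 6-joint arm with a two-finger parallel gripper is mounted at the origin on the work surface. World frame = base frame: x ahead of the robot, y to its left, z up, the work surface at z = 0. Lengths are in m, angles in rad, forces in N, time in s.
With the tool pointing down it reaches from about 0.3 to 0.825 m from the base axis. Payload 5.4 kg.
Tool frame: the origin (TCP) lies at the very end of the fingers, on their centre line; the grasp point (between the pads) lies 19 mm behind it; z points along the fingers, x is the direction in which the jaws open and shut, and the axes are right-handed (so a half turn about z gives the same grasp; the last joint's range is limited). The gripper opens to 92 mm and grips with 3 to 60 N. Pads are 20 mm wide; open, the fingers measure 128 mm over their backs; the gripper's body (75 mm by 189 mm) begins 69 mm behind the grasp point.
Start: joints at [-1.467, 0.158, 1.597, -0, 1.386, -0.21], TCP at [0.177, -0.547, 0.215] pointing down, gripper open.
Joint ranges: [-2.91, 2.91], [-0.94, 2.29], [0.18, 2.7], [-1.29, 4.43], [0.17, 2.64], [-3, 3]. Speed limits (rad/s): [2.57, 2.57, 3.14, 3.14, 3.14, 3.14].

## Interface

Orientations are given as a rotation vector (axis times angle).
In Python, from workcell import bot gives the robot as it stands. Calls block until the motion is done:
- bot.goto(position, orientation): joint-space move of the TCP to a pose.
- bot.line_to(position, rot=None, max_speed=0.15): straight line of the TCP; rot=None keeps the orientation; max_speed is the mean speed in m/s.
- bot.set_joints(angles): joint-space move.
- bot.set_gripper(opening, newtons=None): opening from 0.0 (shut) to 1.0 (fully open); newtons is the grip in N (None keeps the last); returns when the fingers have stopped.
- bot.hold(seconds).
- bot.inverse_kinematics(position, orientation): joint angles nearest the present ones, or None.
- bot.read_camera(name): name is "scene" or "top" or "wrist"; returns a dict with "pixels" (400x640x3 uint8, blue, green, red), "fx", "fy", "cx", "cy" (pixels), "k1" (the pictures are not rectified: a ray, as slopes to the right and down, at radius r is drawn at 1 + k1 r^2 times it, then the intrinsics apply), "R" (3x3) and "t" (3): a world point X has camera coordinates R X + t. Camera axes: x right, y down, z forward; pixel columns grow to the right and rows downward; lengths in m; the calibration is good to about 2 mm. A picture is of the moment at which its call begins. There is no depth.
A pose or a line that the arm cannot do raises bot.MotionError and nothing moves.
- bot.job_done(): hands the job in, once; it reports no verdict.
Readings, each from a call of its own:
- bot.current_clock(): time.
- bot.current_joints(): joint angles.
- bot.current_joint_vel(): joint speeds.
- bot.current_effort(): joint torques, N m.
- bot.current_ee_pos(): TCP position.
- bot.current_tool_rot(): TCP orientation.
- bot.current_contact_force(): force on the tool from outside, world axes, zero at the start.
- bot.current_ft_torque(): the same for the moment, N m.
- bot.current_opening(): opening from 0.0 (shut) to 1.0 (fully open).
Only numpy, scipy, OpenCV 4.12 (cv2) and the standard library are available. Lean on these libraries where they do the work, as an engineer would, in place of code of your own. Each camera call takes 0.05 s, during which the arm holds its last target. There are 200 camera calls.

## Task

Take a hand proof: pick up the loose wooden spacer that stands on the table and slide it straight down into the gap beside the printing block, on the side where the gap is wide enough, until it stands on the base board, and let it go. Then press the sprung printing block down with the closed fingers until its top is flush with the frame, and finish while still holding it pressed down; press gently (never harshly), and leave the jars, cups, tools and the rest of the table alone.

Things in the scene. Friction and masses are not known exactly. Their poses are not given: they have to be found in the camera images.
- frame: (all sizes in mm) the proofing frame, fixed to the table. Its plywood base board is 120 (its x) x 190 (its y) x 10 thick; origin at the centre of the underside, on the table, z up. Two fixed aluminium end bars, 12 thick, cross it at its x = +-54 (inner faces at +-48), tops 34 above the table. The printing block is in the middle and a side rail stands on either side of it at the frame's y = +-70
- rail_slim: the slim aluminium side rail, 96 (its x) x 10 (its y) x 24 high, fixed on the base board, its top 34 above the table; origin at the centre of its underside; axes parallel to the frame's. It is at the frame's y = +70 or -70, different each time. It leaves a 20 wide, 96 long gap beside the block: the gap that takes the spacer, with its middle line 55 from the frame's centre line
- rail_broad: the broad side rail, 96 x 34 x 24 high, otherwise like the slim one and on the opposite side of the block. It leaves a gap of only 8, too narrow for the spacer
- block_top (a point): centre of the flat top of the plain dark wooden printing block, a 90 x 90 x 23 tile centred in the frame on springs, that moves only straight up and down (8); axes as the frame's. It is 42 above the table when up, 34 (flush with the rails and end bars) when pressed fully down
- block (a joint): how far the block is pressed down, in m: 0 up, 0.008 flush at its rigid stop. The spring pushes back about 3 N at the start and 6 N at flush; it springs up again when let go
- spacer: the loose wooden spacer (also given by its centre): a plain slab standing on its narrow long edge, 80 long (its x) x 16 thick (its y) x 60 high (its z), 55 g; the lowest 8 are a thinner foot, 76 x 11. The same either way round. Origin at the centre of its underside
- spacer_center (a point): the centre of the spacer, 30 above its underside, axes as the spacer's. Standing on the base board in the gap it is 40 above the table, and its upper 28 stick out above the raised block: grip it by those, across its thickness
- paint_pot: bystander, leave alone: small lidded paint pot, 36 diameter, 42 high
- ink_jar: bystander, leave alone: lidded ink jar, 48 diameter, 62 high
- loupe: bystander, leave alone: folding black magnifier, 45 x 45 x 55 high
- tape_roll: bystander, leave alone: paper tape roll lying flat, 64 diameter, 22 high
- brush: bystander, leave alone: brush lying on the table, 200 long
- mug: bystander, leave alone: white mug with a handle, 80 diameter, 90 high
- rinse_cup: bystander, leave alone: empty grey cup, 64 diameter, 75 high
Mind the look-alikes: they are no part of the job. Leave any turquoise look-alike of the frame alone.

How it is judged:
On the way, in this order (a step that is already met when the one before it is completed fails the run):
1. the spacer stands in the wide gap, down on the base board, and is let go (z of spacer_center in the frame of frame between 0.034 and 0.044 m and x of spacer_center in the frame of frame between -0.014 and 0.014 m and (y of spacer_center in the frame of frame between 0.049 and 0.061 m or y of spacer_center in the frame of frame between -0.061 and -0.049 m) and angle between spacer_center's own z axis and vertical below 0.15 rad and contact force between the fingers and spacer below 0.3 N), for 0.2 s.
2. the block is pressed down flush by the fingers (value of joint block above 0.0065 m and contact force between the fingers and block above 2.5 N), for 0.2 s.
At the end, for the whole second after the job is handed in: spacer untouched in the wide gap, on the base board (centre 34 to 44 mm above the table, within 14 mm of the gap's middle lengthwise, upright within 0.15 rad); fingers hold the block within 1.5 mm of flush, pushing over 2.5 N (all of step 1 and all of step 2); the arm keeps its last pose, push and grip.
It fails at once if a bystander is disturbed (moved more than 25 mm) (distance of any of paint_pot, ink_jar, loupe, tape_roll, brush, mug, rinse_cup from where it was at the start of the episode above 0.025 m).
It fails at once if the block is pressed harshly (over 50 N) (contact force between the fingers and block above 50 N).
It also fails if it takes over 45 s, if anything falls off the work surface, if the arm or the gripper's body presses on something with over 40 N, if the wrist force passes 120 N, or if a joint passes its speed limit or range.

## Working session

There is one attempt and no reset: what is moved stays moved. The work goes in short steps, each a Python script; the robot and the scene stay as the last script left them, time stands still between calls to the robot, and variables do not carry over. Pictures are saved under pics/ and viewed, about 8 in all and at most 12, crops included, and the job is handed in when it is done.

```bash
mkdir -p pics; cat > h.py <<'E'
import numpy as np, cv2
from workcell import bot
from scipy.spatial.transform import Rotation as Ro
def snap(n,f):
    c=bot.read_camera(n); cv2.imwrite('pics/'+f,c['pixels'])
    np.savez('pics/'+f+'.npz',**{k:c[k] for k in('fx','fy','cx','cy','k1','R','t')}); return c
def load(f): return dict(np.load('pics/'+f+'.npz'))
def K(c): return np.array([[c['fx'],0,c['cx']],[0,c['fy'],c['cy']],[0,0,1.]]),np.array([c['k1'],0,0,0.])
def pix2w(c,uv,z):
    k,d=K(c); p=cv2.undistortPoints(np.array(uv,float).reshape(-1,1,2),k,d).reshape(-1,2)
    R=np.array(c['R']);t=np.array(c['t']).ravel(); o=-R.T@t
    r=np.c_[p,np.ones(len(p))]@R
    z=np.broadcast_to(z,len(p)); return o+r*((z-o[2])/r[:,2])[:,None]
def w2pix(c,X):
    k,d=K(c); return cv2.projectPoints(np.array(X,float).reshape(-1,1,3),cv2.Rodrigues(np.array(c['R']))[0],np.array(c['t']).ravel(),k,d)[0].reshape(-1,2)
def down(yaw): # tool x axis (jaw direction) at world yaw, z down
    return Ro.from_matrix(np.c_[[np.cos(yaw),np.sin(yaw),0],[np.sin(yaw),-np.cos(yaw),0],[0,0,-1]]).as_rotvec()
E
python3 -c "
from h import *
for n in('top','scene'):
  c=snap(n,n+'0.png'); R=np.array(c['R']); print(n,c['fx'],-R.T@np.array(c['t']).ravel())
a=[cv2.imread('pics/%s0.png'%n) for n in('top','scene')]
print(bot.current_tool_rot(),bot.current_clock())
"
```

```text
top 379.05669767109265 [0.37377817 0.02325347 0.98646049]
scene 417.07988132122955 [1.18296982 0.39761709 0.86164918]
[-2.54019506e+00  1.84632189e+00  1.83124707e-03] 0.1
```

View pics/top0.png

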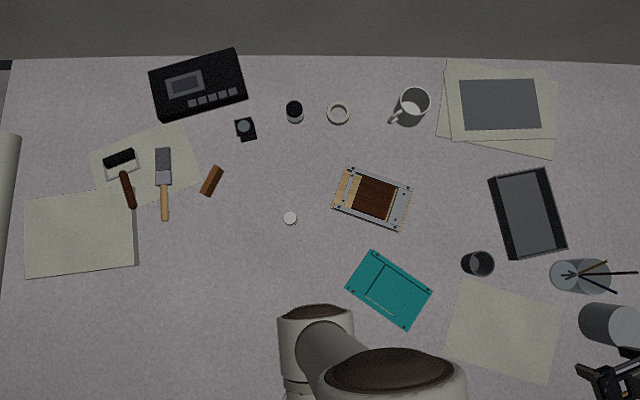

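View pics/scene0.png

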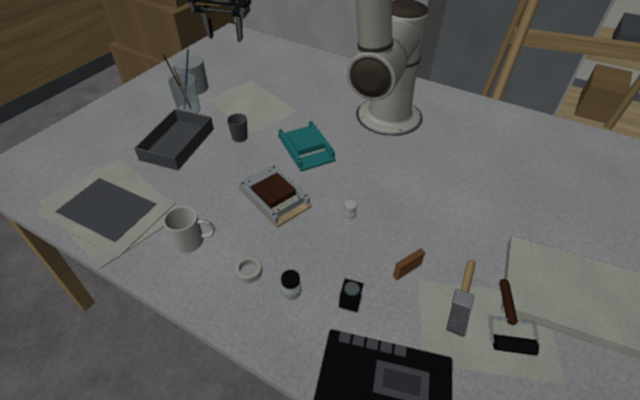

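The top view shows the frame at about (372,199) and the spacer, a brown slab, at about (212,181). The turquoise decoy is at (389,290). I'll enlarge the frame and the spacer next.

```bash
python3 -c "
import cv2,numpy as np
a=cv2.imread('pics/top0.png')
f=cv2.resize(a[155:245,322:422],None,fx=5,fy=5,interpolation=cv2.INTER_CUBIC)
s=cv2.resize(a[155:205,185:240],None,fx=5,fy=5,interpolation=cv2.INTER_CUBIC)
o=np.zeros((450,790,3),np.uint8);o[:,:500]=f;o[:250,510:785]=s
o=np.clip(o*1.4,0,255).astype(np.uint8)
cv2.imwrite('pics/crop0.png',o)"
```

```text
(no output)
```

View pics/crop0.png

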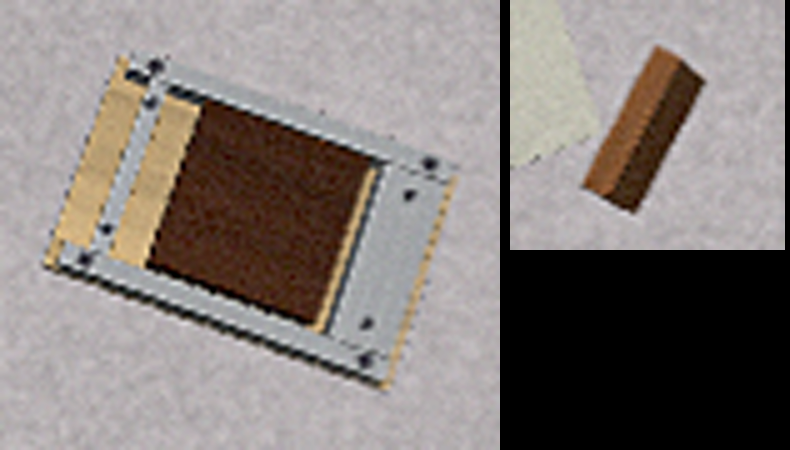

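```bash
cat > m.py <<'E'
from h import *
c=load('top0.png')
F=lambda p:np.array(p,float)/5+[322,155]-.4
S=lambda p:(np.array(p,float)-[510,0])/5+[185,155]-.4
b=pix2w(c,F([(200,103),(380,163),(318,328),(148,266)]),.042)
e=pix2w(c,F([(122,58),(455,178),(386,388),(48,265)]),.01)
def rep(n,q):
    print(n,q.mean(0).round(4),'sides',[round(float(np.linalg.norm(q[i]-q[i-1])),4) for i in range(4)],'yaw01',round(float(np.arctan2(*(q[1]-q[0]+q[2]-q[3])[1::-1])),4),'yaw12',round(float(np.arctan2(*(q[2]-q[1]+q[3]-q[0])[1::-1])),4))
rep('block',b);rep('base',e)
rep('spacertop',pix2w(c,S([(658,45),(682,63),(608,197),(582,185)]),.06))
lo=pix2w(c,S([(705,80),(635,212)]),[0,0]);print(lo.round(4),np.linalg.norm(lo[1]-lo[0]))
E
python3 m.py
```

```text
block [ 0.5335 -0.1163  0.042 ] sides [0.0885, 0.0964, 0.0909, 0.0904] yaw01 -1.9035 yaw12 2.7965
base [ 0.5353 -0.1163  0.01  ] sides [0.1178, 0.1862, 0.1174, 0.1854] yaw01 -1.9158 yaw12 2.8012
spacertop [0.5736 0.2993 0.06  ] sides [0.0801, 0.0158, 0.0768, 0.0148] yaw01 -2.0956 yaw12 2.6963
[[0.61   0.2793 0.    ]
 [0.5378 0.3129 0.    ]] 0.07963427104589652
```

The sizes match. The slim rail is on the image-left (+y) side, and the frame centre is about (0.5345, -0.1163). Next I'll go above the spacer and look with the wrist camera.

```bash
python3 -c "
from h import *
bot.goto([.5736,.2985,.2],down(1.126)); print(bot.current_clock(),bot.current_joints())
c=snap('wrist','w1.png')
c2=c; R=np.array(c['R']);print(-R.T@np.array(c['t']).ravel(),R[2])
"
```

```text
3.3583 [ 2.92128363e-01  3.51320419e-01  1.39578799e+00 -1.96682122e-04
  1.39439887e+00 -8.32654093e-01]
[0.50744702 0.33007037 0.36999007] [ 0.23915676 -0.11386913 -0.96428101]
```

View pics/w1.png

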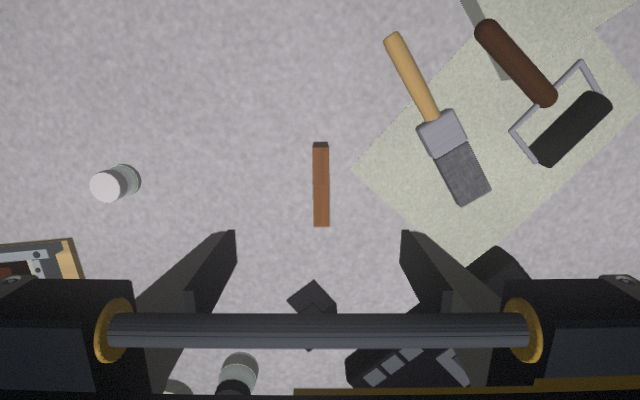

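The wrist view shows the spacer midway between the jaws, its top face spanning about (313..329, 148..226), and square to them.

```bash
python3 -c "
from h import *
c=load('w1.png')
a=cv2.imread('pics/w1.png')[130:240,285:355].astype(int)
g=a[:,:,2]-a[:,:,0]; m=g>35; ys,xs=np.where(m); r=cv2.minAreaRect(np.c_[xs,ys].astype(np.float32)); print(r)
bx=cv2.boxPoints(r)+[285,130]; print(bx)
q=pix2w(c,[(313,148),(329,148),(330,227),(314,227)],.06)
print(q.round(4),q.mean(0),[np.linalg.norm(q[i]-q[i-1]) for i in range(4)],np.arctan2(*(q[1]-q[2]+q[0]-q[3])[1::-1]))
q=pix2w(c,bx,.06);print(q.round(4),q.mean(0))
print(bot.current_ee_pos(),bot.current_tool_rot(),down(1.126))
"
```

```text
((35.5, 56.5), (79.0, 15.0), 90.0)
[[313. 147.]
 [328. 147.]
 [328. 226.]
 [313. 226.]]
[[0.5385 0.3103 0.06  ]
 [0.545  0.3238 0.06  ]
 [0.6167 0.2915 0.06  ]
 [0.6098 0.2771 0.06  ]] [0.57749807 0.300681   0.06      ] [np.float64(0.07867193979100887), np.float64(0.014995462658386359), np.float64(0.07869071443446037), np.float64(0.016000659419126238)] 2.711638612072609
[[0.5377 0.3107 0.06  ]
 [0.5437 0.3234 0.06  ]
 [0.6149 0.2901 0.06  ]
 [0.6084 0.2766 0.06  ]] [0.57617248 0.30022043 0.06      ]
[0.57397317 0.29781887 0.20003615] [2.65751735e+00 1.67519199e+00 7.38907595e-05] [2.65671215 1.67674833 0.        ]
```

```bash
python3 -c "
from h import *
y=1.133
bot.line_to([.5755,.300,.1],down(y)); bot.line_to([.5755,.300,.037],max_speed=.08)
bot.set_gripper(0.0,15); print('open',bot.current_opening(),bot.current_contact_force())
bot.line_to([.5755,.300,.2])
g=np.array([.5527,-.0644])
bot.goto([*g,.2],down(1.230)); bot.line_to([*g,.15])
print(bot.current_opening(),bot.current_clock(),bot.current_ee_pos())
snap('wrist','w2.png')
"
```

```text
open 0.17174074172060236 [-0.27470777  0.09169141 -0.31862508]
0.17235040409700897 9.375 [ 0.55284461 -0.06383705  0.15009547]
```

View pics/w2.png

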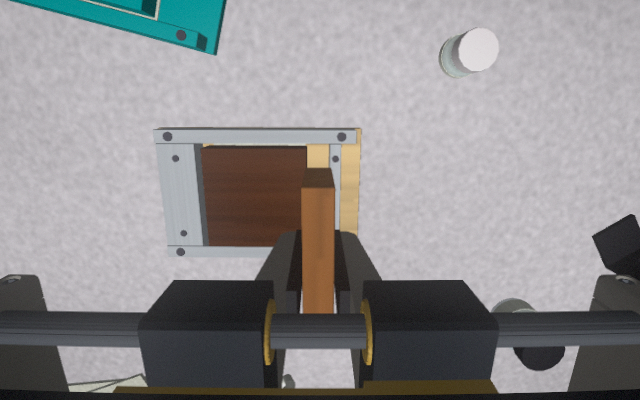

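The spacer is held and the gap, with its tan floor, is visible at (307..330, 145..165). I'll enlarge that area.

```bash
python3 -c "
import cv2
a=cv2.imread('pics/w2.png')[115:265,145:370]
cv2.imwrite('pics/w2c.png',cv2.resize(a,None,fx=3.5,fy=3.5,interpolation=cv2.INTER_CUBIC))"
```

```text
(no output)
```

View pics/w2c.png

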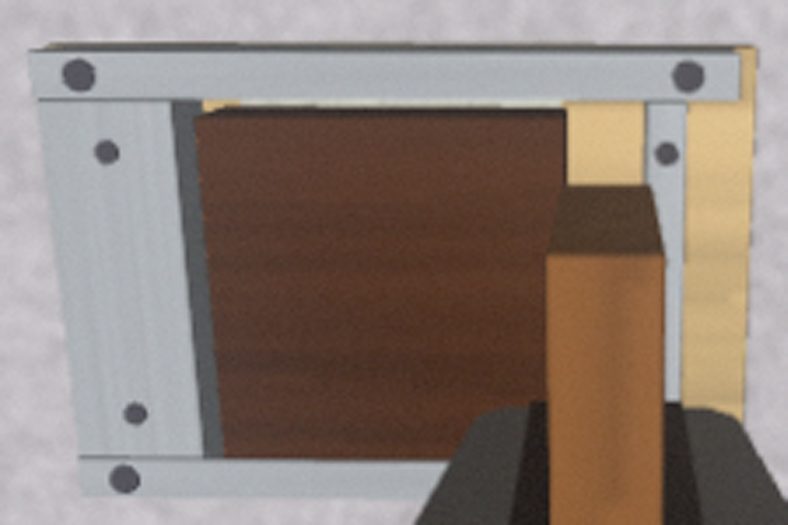

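```bash
cat > fit.py <<'E'
from h import *
from scipy.optimize import least_squares
c=load('w2.png')
C=lambda p:np.array(p,float)/3.5+[145,115]-.36
P=[((197,112),(-45,-45,42)),((566,110),(-45,45,42)),((222,457),(45,-45,42)),((646,102),(-48,65,34)),((686,102),(-48,75,34)),((172,101),(-48,-53,34)),((38,100),(-48,-87,34)),((78,457),(48,-87,34)),((203,457),(48,-53,34))]
uv=C([p[0] for p in P]);X=np.array([p[1] for p in P])/1000.
def W(p): 
    r=Ro.from_euler('z',p[2]).as_matrix(); return X@r.T+[p[0],p[1],0]
s=least_squares(lambda p:(w2pix(c,W(p))-uv).ravel(),[.5345,-.1163,-.341])
print('frame',s.x.round(4)); print(s.fun.reshape(-1,2).round(1).tolist())
f=s.x;R2=Ro.from_euler('z',f[2]).as_matrix()
print('gap',(R2@[0,.055,0])[:2]+f[:2],'jaw yaw',f[2]+np.pi/2)
ee=np.array([0.55284461,-0.06383705])
for z,q in((.173,[(546,254),(664,254)]),(.121,[(555,187),(650,187)])):
    w=pix2w(c,C(q),z); print(z,((w-[f[0],f[1],0])@R2).round(4).tolist())
print('ee in frame',(np.r_[ee-f[:2],0]@R2).round(4), bot.current_ee_pos(), Ro.from_rotvec(bot.current_tool_rot()).as_matrix()[:2,0])
E
python3 fit.py
```

```text
frame [ 0.5378 -0.1162 -0.3456]
[[-1.2, 0.5], [0.1, 1.6], [0.3, 0.8], [0.7, -0.6], [0.9, -0.5], [-0.3, -0.9], [-0.9, -0.7], [0.2, -0.1], [0.3, 0.2]]
gap [ 0.55643576 -0.06444243] jaw yaw 1.2251686682586111
0.173 [[-0.0422, 0.0467, 0.173], [-0.0423, 0.0621, 0.173]]
0.121 [[-0.0418, 0.0456, 0.121], [-0.0419, 0.0622, 0.121]]
ee in frame [-0.0036  0.0544  0.    ] [ 0.55346107 -0.06418944  0.15100849] [0.33356679 0.94272647]
```

```bash
python3 -c "
from h import *
g=[.5553,-.0643]
bot.line_to([*g,.12],down(1.226),max_speed=.08)
f0=np.array(bot.current_contact_force());print(f0.round(2))
for z in(.085,.075,.068,.062,.056,.051,.048):
    bot.line_to([*g,z],max_speed=.04)
    f=np.array(bot.current_contact_force())-f0; print(z,np.round(bot.current_ee_pos(),4),f.round(2),round(bot.current_opening(),4))
    if np.abs(f).max()>6: break
print(bot.current_clock()); snap('wrist','w3.png')
"
```

```text
[-0.27  0.73 -0.19]
0.085 [ 0.5556 -0.0644  0.0853] [0.27 0.73 1.03] 0.1719
0.075 [ 0.5549 -0.0642  0.0745] [ 0.32 -0.21  0.11] 0.1754
0.068 [ 0.555  -0.0642  0.0676] [ 0.3  -1.07  0.05] 0.1739
0.062 [ 0.555  -0.0642  0.0616] [-0.25 -0.18 -0.32] 0.1733
0.056 [ 0.555  -0.0642  0.0556] [ 0.07 -0.29 -0.32] 0.1741
0.051 [ 0.555  -0.0642  0.0506] [ 0.91 -1.32  0.54] 0.175
0.048 [ 0.5551 -0.0642  0.0478] [ 0.54 -0.51  0.46] 0.1711
12.825
```

View pics/w3.png

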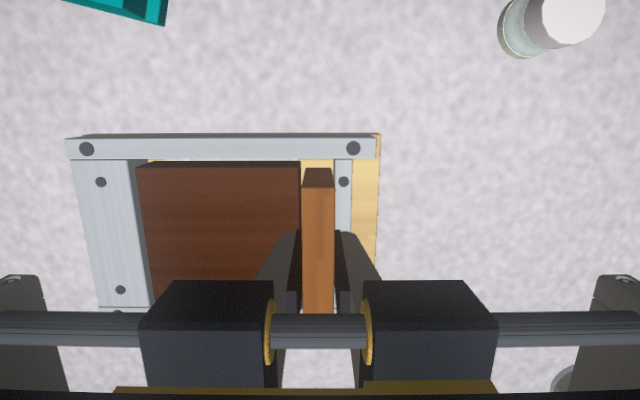

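It's in the gap, with no abnormal forces. I'll release, retreat, move over the block with closed fingers and take a check picture.

```bash
python3 -c "
from h import *
g=[.5553,-.0643]
bot.line_to([*g,.047],max_speed=.03)
print(bot.current_contact_force())
bot.set_gripper(0.45); bot.hold(.3); print(bot.current_opening(),bot.current_contact_force())
bot.line_to([*g,.15]); bot.set_gripper(0.0,20)
bot.line_to([.537,-.1162,.13]); bot.hold(.3)
print(bot.current_opening(),bot.current_clock(),bot.current_ee_pos(),bot.current_contact_force())
snap('wrist','w4.png')
"
```

```text
[-0.32761702  1.14357092 -0.40566743]
0.44835830604277066 [ 0.40573314  0.07305993 -0.24373747]
0.005801265142652624 16.3667 [ 0.53734679 -0.11569575  0.13029442] [ 0.70187933  0.50009266 -0.05057346]
```

View pics/w4.png

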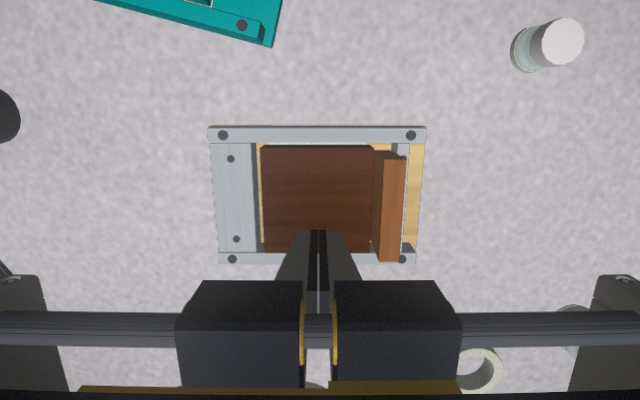

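The spacer stands upright in the gap, with its top face at about (379..405, 153..261). I'll check its height and position from that, then press.

```bash
python3 -c "
from h import *
c=load('w4.png');R2=Ro.from_euler('z',-.3456).as_matrix()
q=pix2w(c,[(382,162),(405,158),(402,261),(379,261)],.07);print(((q-[.5378,-.1162,0])@R2).round(4).tolist())
p=[.537,-.1160]
bot.line_to([*p,.06]); bot.line_to([*p,.046],max_speed=.03); bot.hold(.3)
f0=np.mean([bot.current_contact_force() for _ in range(5)],0); print(f0)
z=.046
while z>.024:
    z-=.001; bot.line_to([*p,z],max_speed=.02); bot.hold(.1)
    f=bot.current_contact_force()[2]-f0[2]; e=bot.current_ee_pos()
    print(round(z,4),e[2].round(4),round(f,2))
    if f>10: break
bot.hold(.3); print(bot.current_contact_force()-f0,bot.current_ee_pos(),bot.current_clock())
snap('wrist','w5.png')
"
```

```text
[[-0.0377, 0.046, 0.07], [-0.0406, 0.062, 0.07], [0.0388, 0.0655, 0.07], [0.0387, 0.0478, 0.07]]
[-0.18769619 -0.358863    0.0487602 ]
0.045 0.045 -0.74
0.044 0.044 -0.46
0.043 0.043 0.62
0.042 0.0423 3.14
0.041 0.0411 4.06
0.04 0.0401 3.63
0.039 0.0391 3.51
0.038 0.0381 4.98
0.037 0.0371 5.51
0.036 0.0362 5.09
0.035 0.0352 5.48
0.034 0.0344 7.38
0.033 0.0343 14.29
[-2.54363063  0.98630999 13.84704848] [ 0.53725785 -0.11610877  0.0342954 ] 22.8
```

View pics/w5.png

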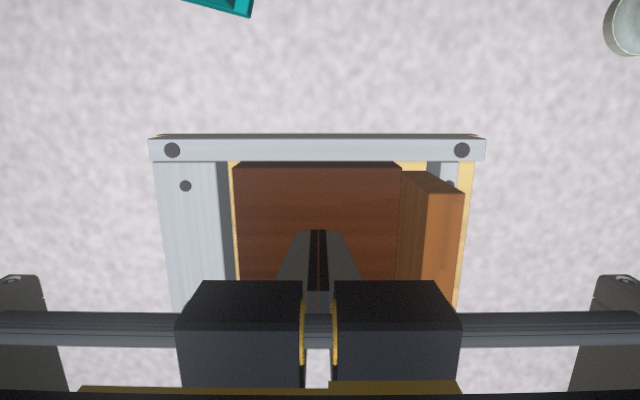

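The block is at its stop: 8 mm of travel, then a sharp rise to 14 N. The spacer is upright and untouched, so I'm handing in.

```bash
python3 -c "
from h import *
print(bot.current_contact_force(),bot.current_ee_pos(),bot.current_clock()); bot.job_done()"
```

```text
[-2.02905534  0.88771268 13.1382831 ] [ 0.53725567 -0.11612037  0.03431468] 22.85
the job is handed in; nothing more can be done
```

I put the spacer in the wide gap beside the slim rail, let it go, and handed the job in at 22.9 s with the closed fingers still holding the block down flush. `job_done()` reports no verdict, so these are my own last checks:

- **Spacer:** after release it stood upright with its centre about 0 mm along the gap and 55 mm off the frame's centre line. The last picture still shows it upright, clear of the fingers.
- **Spacer height:** I did not measure this directly. It follows from the fingers letting go at 47 mm, which would put the spacer on the base board. The force at that point showed no clear contact.
- **Block:** the fingertips stopped at 34.3 mm. The force followed the spring from about 3 to 6–7 N, then jumped to 13–14 N at the rigid stop, well under the 50 N limit.
- **Bystanders:** I saw none disturbed, but I took no final overhead picture to confirm it.
- **Disagreement:** the overhead and wrist cameras placed the frame about 3 mm apart. I trusted the close wrist view, and the spacer slid in without jamming.

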